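Load dishes into a spring-loaded dish dispenser

ROBOT

A 6-joint arm with a two-finger parallel gripper is mounted at the origin on a cart in front of the work surface, level with it; the furniture and walls round the work are solid. World frame = base frame: x ahead of the robot, y to its left, z up, the work surface at z = 0. Lengths are in m, angles in rad, forces in N, time in s.
With the tool pointing down it reaches from about 0.3 to 0.875 m from the base axis. Payload 6.4 kg.
Tool frame: the origin (TCP) lies midway between the tips of the shut fingers; the grasp point (between the pads) lies 19 mm behind it (ctrl.pinch_z is the distance from the TCP to the grasp point, in m); z points along the fingers, y is the line along which they close (so a half turn about z gives the same grasp; the last joint's range is limited). The gripper opens to 85 mm and grips with 20 to 120 N. Pads are 22 mm wide; open, the fingers measure 114 mm over their backs; the gripper's body (76 mm by 85 mm) begins 54 mm behind the grasp point. The pads swing forward as they close: fully open they stand 13 mm farther back than shut.
Start: joints at [-1.36, 0.181, 1.607, -0, 1.354, -0.206], TCP at [0.233, -0.526, 0.231] pointing down, gripper open.
Joint ranges: [-2.99, 2.99], [-0.89, 2.07], [0.3, 2.58], [-1.14, 4.28], [0, 2.63], [-3.12, 3.12]. Speed limits (rad/s): [2.57, 2.57, 3.01, 3.14, 3.14, 3.14].

INTERFACE

Orientations are given as a unit quaternion [w, x, y, z].
In Python, from bench import ctrl gives the robot as it stands.
- The arm moves only by the tool apply_moves, never from a script. Its argument "moves" is a list of rows, each an object with "jaw": the opening, from 0 (shut) to 1 (fully open); "offset": the shift along the tool's x, y, z in mm, a list of three; "rot": the turn, a rotation vector about the tool's x, y, z in degrees, a list of three. In form: [{"jaw": jaw, "offset": [dx, dy, dz], "rot": [ax, ay, az]}, ...]. A call has exactly 5 rows; each row shifts and turns the commanded pose from where the row before left it, along the tool's axes as they then stand; what a row does not reach is not made up. A row lasts 1/8 s, in which the tool goes at most 62.5 mm and 10.7 degrees, less where a joint would pass 70% of its speed; a pose out of reach is approached as far as the arm can. A call is refused whole if a number of a shift passes 62.5 or a number of a turn 10.7, either way. A call with a gripper value outside its range is refused whole. The fingers move at their own pace and stop on an object; the grip force is fixed at half the most. Time passes only in rows, so rows that do not move let the fingers close, or fill a call up. It gives the time, the measured TCP pose, the force, the opening and the grip force at its end, in the units of the state.
- ctrl.get_obs(): the state, without advancing time (a new reading comes with each control period).
- ctrl.camera(name): name is "scene" or "top" or "wrist"; returns (picture, depth): 480x640x3 uint8, red, green, blue; 480x640 float32, m along the optical axis (not along the pixel's ray), 0 where there is no reading.
- ctrl.camera_params(name): a dict with "K" (3x3 intrinsics, pixels), "cam_to_world" (4x4, takes a point from camera to world coordinates); the wrist camera has in their place "mount" (4x4, takes a point from camera to tool coordinates, whose origin is the TCP and whose axes are the flange's). Camera axes: x right, y down, z forward; pixel columns grow to the right and rows downward; lengths in m; the calibration is good to about 2 mm. A picture is of the moment at which its call begins: read the wrist's pose just before it. camera_params takes no time and is no camera call.
- ctrl.hand_in(): hands the job in; it is judged then, once.
Trained networks look in the newest picture that a camera, given by its name, has taken for a name from the list of things; names that differ only in an ending like _2 or _b are one class to them, and where a whole thing is asked for, a point or a joint stands for the part that bears it (a point fixed in the world has none). Each returns a list of dicts, best first, with "score" (0 to 1); they miss things now and then, are a little off and sometimes report something else, mostly with a low value. They report only what shows in the picture. A call takes as long as a camera call.
- ctrl.outline_of(camera, target): "region" (480x640 bool, what is visible of it) and "position" ([column, row] in pixels, amid what is visible of it).
The state is a dict: "time_s": time; "q": joint angles; "dq": joint speeds; "joint_efforts": joint torques, N m; "eef_pos": TCP position; "eef_rot": TCP orientation; "wrist_force": force on the tool from outside, world axes, zero at the start; "torque": the same for the moment, N m; "opening": opening from 0.0 (shut) to 1.0 (fully open); "grasp_force": force on a finger pad.
Only numpy, scipy, OpenCV 4.12 (cv2) and the standard library are available. Lean on these libraries where they do the work, as an engineer would, in place of code of your own. Each camera call takes 0.05 s, during which the arm holds its last target. There are 200 camera calls.

TASK

Load the two loose white dishes into the spring-loaded dispenser, one at a time: set each foot down between the corner guides, on top of the dish that is already there, then press it down in the middle until its rim is below the noses of both end clips and they have snapped back over it. Do the second only after the first is held by the clips; at the end all three dishes lie level in the dispenser under the closed clips, and the jar, the garlic and the tea carton have not been pushed about.

Things in the scene. Friction and masses are not known exactly. Their poses are not given: they have to be found in the camera images.
- dispenser: steel dish dispenser fixed to the counter, base 154 (its x) x 92 (its y). Origin: centre of its underside, on the counter; z up. Dishes lie in it with their x along its x. Four corner guides (inner faces 57 from the centre in x, 32 in y) rise to 122 and flare outward up to 137; its long sides are open for 80 between the guides, each short end has a spring clip.
- clip_level (a point): point on the dispenser's centre line 110 above the counter, level with the underside of the clips' noses, which hold down the rim of the top dish. Noses reach to 49 from the centre in x; above them a sloping lead-in up to 134. A dish set in rests on it, its underside about level with this point, until pressed down by about 32. Final undersides of the dishes: 32, 56 and 80 below this point.
- platform (a joint): black platform under the dishes, on a vertical spring; value = how far it has sunk (m): 0 empty, 0.024 with one dish under the clips (as at the start), 0.048 with two, 0.072 with three, stop at 0.088. The spring pushes up with 4 N at 0 and 0.11 N more per mm; pressing a dish past the clips takes roughly 5 to 15 N.
- clip_far (a joint): steel spring clip at the +x end of the dispenser: lean outward in rad, 0 = closed; about 0.07 while a dish passes, springs back by itself
- clip_near (a joint): the same at the -x end of the dispenser
- dish_a: white oblong porcelain dish, 110 (its x) x 60 (its y) x 32 high, about 0.15 kg: foot 86 x 36, 12 high, under a straight-sided body 110 x 60 with a 96 x 46 hollow, 8 deep, in its top. Stacked, foot in hollow, each stands 24 higher than the one below. Origin: centre of its underside, z up; goes in either way round. Stands loose on the counter at the start.
- dish_b: white oblong porcelain dish, 110 (its x) x 60 (its y) x 32 high, about 0.15 kg: foot 86 x 36, 12 high, under a straight-sided body 110 x 60 with a 96 x 46 hollow, 8 deep, in its top. Stacked, foot in hollow, each stands 24 higher than the one below. Origin: centre of its underside, z up; goes in either way round. Stands loose on the counter at the start.
- dish_loaded: white oblong porcelain dish, 110 (its x) x 60 (its y) x 32 high, about 0.15 kg: foot 86 x 36, 12 high, under a straight-sided body 110 x 60 with a 96 x 46 hollow, 8 deep, in its top. Stacked, foot in hollow, each stands 24 higher than the one below. Origin: centre of its underside, z up; goes in either way round. Already in the dispenser at the start, held under the clips.
- jar: bystander: glass jar with grey lid, 59 across, 89 high; origin at its underside
- garlic: bystander: garlic bulb, 60 across, 59 high; origin at its underside
- tea_carton: bystander: brown carton, 51 x 73 x 118; origin at its underside

How it is judged:
On the way:
1. one of the two loose dishes is pressed under the closed clips, the other not yet in (value of joint platform between 0.04 and 0.056 m and value of joint each of clip_far, clip_near below 0.025 rad and ((x of dish_a in the frame of dispenser between -0.008 and 0.008 m and y of dish_a in the frame of dispenser between -0.008 and 0.008 m and z of dish_a in the frame of dispenser between 0.018 and 0.081 m and angle between dish_a's own z axis and vertical below 0.08 rad) or (x of dish_b in the frame of dispenser between -0.008 and 0.008 m and y of dish_b in the frame of dispenser between -0.008 and 0.008 m and z of dish_b in the frame of dispenser between 0.018 and 0.081 m and angle between dish_b's own z axis and vertical below 0.08 rad))), for 0.2 s.
At the end, for the whole second after the job is handed in: All three dishes lie in the dispenser within 8 mm of its centre line in x and y, level within 0.08 rad and at rest, the uppermost with its underside at most 81 mm above the counter (rim under the clips); both clips closed (under 0.025 rad), platform sunk 66 to 80 mm (value of joint platform between 0.066 and 0.08 m and value of joint each of clip_far, clip_near below 0.025 rad and x of dish_a in the frame of dispenser between -0.008 and 0.008 m and y of dish_a in the frame of dispenser between -0.008 and 0.008 m and z of dish_a in the frame of dispenser between 0.018 and 0.081 m and angle between each of dish_a, dish_b, dish_loaded's own z axis and vertical below 0.08 rad and x of dish_b in the frame of dispenser between -0.008 and 0.008 m and y of dish_b in the frame of dispenser between -0.008 and 0.008 m and z of dish_b in the frame of dispenser between 0.018 and 0.081 m and x of dish_loaded in the frame of dispenser between -0.008 and 0.008 m and y of dish_loaded in the frame of dispenser between -0.008 and 0.008 m and z of dish_loaded in the frame of dispenser between 0.018 and 0.081 m and linear speed of each of dish_a, dish_b, dish_loaded below 0.02 m/s); the robot touches nothing.
It fails at once if the glass jar is moved more than 30 mm (distance of jar from where it was at the start of the episode above 0.03 m).
It fails at once if the garlic bulb is moved more than 30 mm (distance of garlic from where it was at the start of the episode above 0.03 m).
It fails at once if the tea carton is moved more than 30 mm (distance of tea_carton from where it was at the start of the episode above 0.03 m).
It also fails if it takes over 67 s, if anything falls off the work surface, if the arm or the gripper's body presses on something with over 40 N, if the wrist force passes 120 N, or if a joint passes its speed limit or range.

## Working session

There is one attempt and no reset: what is moved stays moved. The work goes in short steps, Python scripts to look and compute and a tool call to move; the robot and the scene stay as the last step left them, time stands still between calls to the robot, and variables do not carry over. Pictures are saved under pics/ and viewed, at most 10 in all, crops included, and the job is handed in when it is done.

Besides the shell and the picture viewer there is one more tool, called after "Call:" as name([rows], argument=value, ...), one row to a line, values as JSON. apply_moves: Moves the arm, as the interface text tells. Its arguments: {"type":"object","properties":{"moves":{"type":"array"}},"required":["moves"]}

```bash
mkdir -p pics; ls
python3 - <<'E'
from bench import ctrl
import cv2,numpy as np
o=ctrl.get_obs();print({k:np.round(v,4) for k,v in o.items()},ctrl.pinch_z)
ims=[]
for c in("scene","top"):
    p,d=ctrl.camera(c);np.save(f"{c}_d.npy",d);cv2.imwrite(f"pics/{c}0.png",p[:,:,::-1])
    P=ctrl.camera_params(c);K=np.array(P["K"]);T=np.array(P["cam_to_world"]);print(c,K.tolist(),T.round(3).tolist())
    for n in("dish_a","dispenser","jar","garlic","tea_carton"):
        for r in ctrl.outline_of(c,n)[:4]:
            m=r["region"]&(d>0);v,u=np.nonzero(m);z=d[m]
            X=np.c_[(u-K[0,2])/K[0,0]*z,(v-K[1,2])/K[1,1]*z,z]@T[:3,:3].T+T[:3,3]
            hi=X[X[:,2]>np.percentile(X[:,2],95)-.006]
            (cx,cy),wh,a=cv2.minAreaRect((hi[:,:2]*1000).astype(np.float32))
            print(n,round(r["score"],2),np.round(r["position"]),m.sum(),"z95",np.percentile(X[:,2],[5,95]).round(3),"rect",np.round([cx,cy,*wh,a],1))
print(np.array(ctrl.camera_params("wrist")["mount"]).round(4).tolist())
E
```

```text
pics
{'time_s': np.float64(0.0), 'q': array([-1.3603,  0.1815,  1.608 ,  0.    ,  1.3538, -0.2063]), 'dq': array([-0.0006, -0.0005, -0.0006,  0.0014,  0.0004,  0.0008]), 'joint_efforts': array([ 1.90000e-03, -4.44869e+01, -3.51335e+01, -1.00000e-04,
        9.30000e-03, -0.00000e+00]), 'eef_pos': array([ 0.2327, -0.5252,  0.2304]), 'eef_rot': array([-8.000e-04,  9.784e-01,  2.069e-01, -0.000e+00]), 'wrist_force': array([-0.2684, -0.1854,  0.0505]), 'torque': array([ 0.0102, -0.0001,  0.0083]), 'grasp_force': np.float64(0.0), 'opening': np.float64(1.002)} 0.0187
scene [[492.1039381856791, 0.0, 325.9089266003892], [0.0, 492.1039381856791, 243.5657448492669], [0.0, 0.0, 1.0]] [[-0.637, -0.364, 0.68, -0.146], [-0.771, 0.272, -0.576, 0.618], [0.025, -0.891, -0.454, 0.531], [0.0, 0.0, 0.0, 1.0]]
dish_a 0.62 [232. 336.] 2127 z95 [0.015 0.033] rect [450.5 314.9 112.8  60.    3.1]
dispenser 0.57 [419. 255.] 3758 z95 [0.009 0.131] rect [ 428.9 -123.2  135.    86.8   15.7]
jar 0.94 [333. 241.] 1181 z95 [0.007 0.089] rect [584.6 -18.   55.   57.9  10.3]
jar 0.57 [419. 256.] 3589 z95 [0.009 0.131
[... 831 characters left out ...]
8 0.034] rect [450.4 315.  110.4  60.6   3.6]
dish_a 0.43 [407. 293.] 38 z95 [0.113 0.136] rect [ 370.7 -138.     5.7   14.1   12. ]
dispenser 0.86 [388. 281.] 1321 z95 [0.008 0.134] rect [ 428.8 -122.8  134.5   86.6   14.2]
dispenser 0.62 [433. 200.] 1078 z95 [0.019 0.122] rect [ 596.7 -212.8   51.4   72.6    8.9]
jar 0.95 [352. 205.] 644 z95 [0.011 0.091] rect [585.1 -18.8  54.5  54.   87.5]
garlic 0.63 [274. 208.] 388 z95 [0.026 0.049] rect [596.5 173.7  37.1  26.8  14.4]
tea_carton 0.74 [431. 198.] 1195 z95 [0.001 0.121] rect [ 596.7 -212.8   51.4   72.6    8.9]
[[-0.0009, -0.9617, -0.2742, 0.0699], [1.0, -0.0011, 0.0007, 0.0007], [-0.001, -0.2742, 0.9617, -0.1414], [0.0, 0.0, 0.0, 1.0]]
```

Run:
```python
import cv2,numpy as np
a=cv2.imread("pics/scene0.png")[150:420,150:550];b=cv2.imread("pics/top0.png")[150:350,150:480]
a=cv2.resize(a,(780,527));b=cv2.resize(b,(792,480),interpolation=2)
cv2.imwrite("pics/s1.png",a);cv2.imwrite("pics/t1.png",b)
```

```text
(no output)
```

View pics/s1.png

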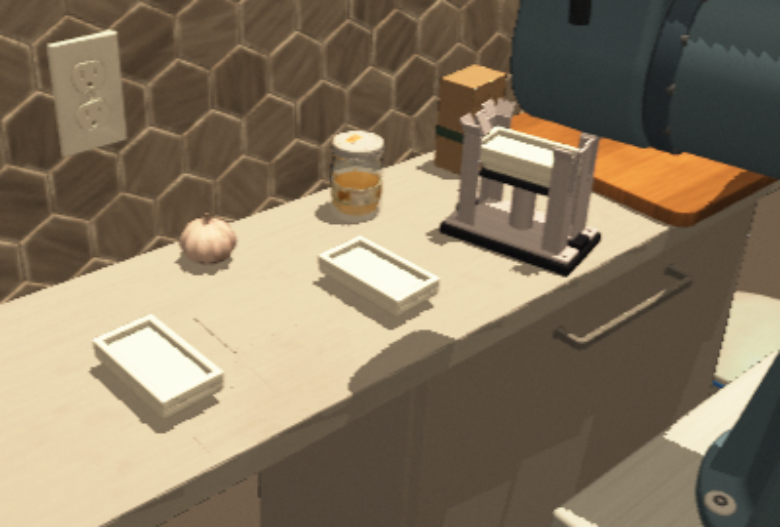

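View pics/t1.png

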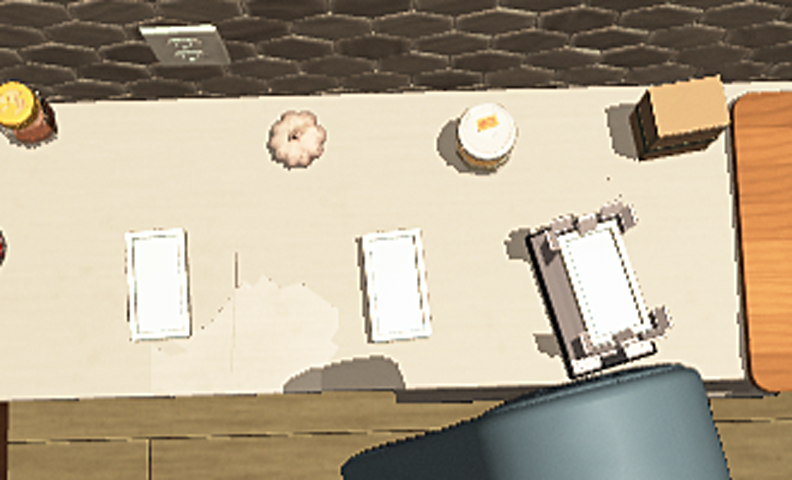

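The scene and top views agree. The two loose dishes are at about (442, 73) and (450, 315), and the dispenser at about (429, -123), yawed 15° (top crop: dishes at 395,285 and 158,285; dispenser at 595,290). I'll move over the dispenser for a wrist view.

Call:
apply_moves([
  {"jaw": 1, "offset": [34, -29, -4], "rot": [0, 0, 0]},
  {"jaw": 1, "offset": [34, -29, -4], "rot": [0, 0, 0]},
  {"jaw": 1, "offset": [34, -29, -4], "rot": [0, 0, 0]},
  {"jaw": 1, "offset": [34, -29, -4], "rot": [0, 0, 0]},
  {"jaw": 1, "offset": [34, -29, -4], "rot": [0, 0, 0]},
])

```text
time_s: 1.23
eef_pos: [0.33, -0.3231, 0.2516]
eef_rot: [0.0, 0.978, 0.207, 0.0]
wrist_force: [0.4, -1.2, 0.3]
opening: 1.002
grasp_force: 0.0
```

Call:
apply_moves([
  {"jaw": 1, "offset": [34, -29, 0], "rot": [0, 0, 0]},
  {"jaw": 1, "offset": [34, -29, 0], "rot": [0, 0, 0]},
  {"jaw": 1, "offset": [34, -29, 0], "rot": [0, 0, 0]},
  {"jaw": 1, "offset": [34, -29, 0], "rot": [0, 0, 0]},
  {"jaw": 1, "offset": [34, -29, 0], "rot": [0, 0, 9]},
])

```text
time_s: 1.85
eef_pos: [0.4268, -0.1216, 0.2516]
eef_rot: [0.0, 0.992, 0.128, 0.0]
wrist_force: [0.6, 0.7, -0.6]
opening: 1.005
grasp_force: 0.0
```

```bash
cat > h.py <<'E'
from bench import ctrl
import cv2,numpy as np
from scipy.spatial.transform import Rotation as R
def yaw(o):
    w,x,y,z=o["eef_rot"];M=R.from_quat([x,y,z,w]).as_matrix();return M,np.degrees(np.arctan2(M[1,0],M[0,0]))
def st():
    o=ctrl.get_obs();M,y=yaw(o)
    print("t",round(float(o["time_s"]),2),"tcp",(o["eef_pos"]*1000).round(1),"yaw",round(y,2),"tiltz",M[:,2].round(4),"F",o["wrist_force"].round(1),"open",round(float(o["opening"]),3),"grip",round(float(o["grasp_force"]),1));return o,M,y
def cloud(cam):
    o=ctrl.get_obs();p,d=ctrl.camera(cam);P=ctrl.camera_params(cam);K=np.array(P["K"])
    if cam=="wrist":
        T=np.eye(4);T[:3,:3]=yaw(o)[0];T[:3,3]=o["eef_pos"];T=T@np.array(P["mount"])
    else: T=np.array(P["cam_to_world"])
    v,u=np.indices(d.shape)
    X=np.stack([(u-K[0,2])/K[0,0]*d,(v-K[1,2])/K[1,1]*d,d],-1)@T[:3,:3].T+T[:3,3]
    X[d<=0]=np.nan
    return p,X*1000
def rect(X,m,lo,hi):
    P=X[m&(X[...,2]>lo)&(X[...,2]<hi)]
    if len(P)<10: return None
    (cx,cy),(w,h),a=cv2.minAreaRect(P[:,:2].astype(np.float32))
    if w<h: w,h,a=h,w,a+90
    return np.round([cx,cy,w,h,(a+90)%180-90,np.median(P[:,2]),len(P)],1)
def go(x,y,z,yw):
    o,M,y0=st();d=M.T@(np.array([x,y,z])-o["eef_pos"]*1000)
    print("tool offset",d.round(1),"rotz",round(y0-yw,2))
E
python3 - <<'E'
from h import *
st();p,X=cloud("wrist");cv2.imwrite("pics/w1.png",p[:,:,::-1])
for r in ctrl.outline_of("wrist","dispenser")[:1]:
    m=r["region"];print(r["score"],rect(X,m,131,142),rect(X,m,105,113))
for r in ctrl.outline_of("wrist","dish_a")[:2]:
    m=r["region"];print(r["score"],rect(X,m,106,114),rect(X,m,98,104.5),np.nanpercentile(X[m][:,2],[5,50,95]))
np.save("w1.npy",X)
E
```

```text
t 1.85 tcp [ 426.8 -121.6  251.6] yaw 14.68 tiltz [ 8.e-04 -5.e-04 -1.e+00] F [ 0.6  0.7 -0.6] open 1.005 grip 0.0
0.76 [ 431.2 -125.4  134.9   86.2   15.5  133.8 1470. ] [ 432.8 -125.5  117.9   69.7   15.5  109.1  274. ]
0.94 None None [20.87273901 23.12401424 31.04322301]
0.43 [ 431.4 -125.3  109.1   60.    15.3  108.3 2456. ] [ 433.9 -123.   103.7   49.6   15.7  100.6 5444. ] [ 99.52518071 101.05081941 109.08155029]
```

View pics/w1.png

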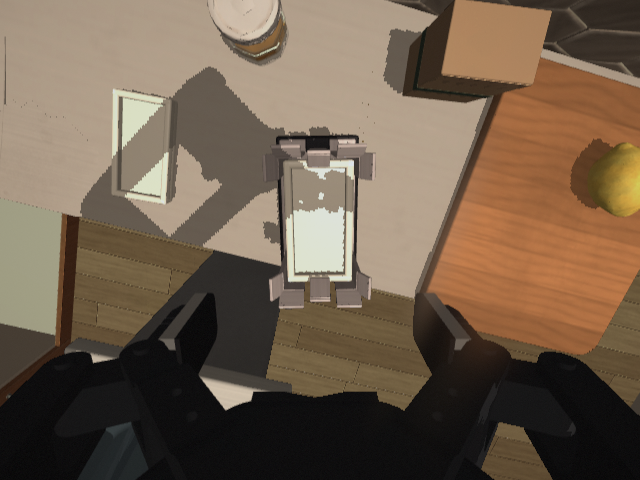

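The wrist view shows the dispenser at (318, 220) with the loaded dish under its closed clips, and dish 1 at (142, 147). Next I'll move over dish 1.

Call:
apply_moves([
  {"jaw": 1, "offset": [13, -37, 15], "rot": [0, 0, 0]},
  {"jaw": 1, "offset": [13, -37, 20], "rot": [0, 0, 0]},
  {"jaw": 1, "offset": [13, -37, 25], "rot": [0, 0, 0]},
  {"jaw": 1, "offset": [13, -37, 25], "rot": [0, 0, 0]},
  {"jaw": 1, "offset": [13, -37, 15], "rot": [0, 0, 9]},
])

```text
time_s: 2.62
eef_pos: [0.4412, 0.0725, 0.1502]
eef_rot: [0.0, 0.999, 0.05, -0.001]
wrist_force: [0.5, -0.1, -1.2]
opening: 0.996
grasp_force: 0.0
```

Run:
```python
from h import *
st();p,X=cloud("wrist");cv2.imwrite("pics/w2.png",p[:,:,::-1])
for r in ctrl.outline_of("wrist","dish_a")[:3]:
    m=r["region"];print(r["score"],np.round(r["position"]),rect(X,m,27,37),rect(X,m,18,25))
go(442.5,73.5,60,6)
```

```text
t 2.62 tcp [441.2  72.5 150.2] yaw 5.72 tiltz [-1.e-03 -4.e-04 -1.e+00] F [ 0.5 -0.1 -1.2] open 0.996 grip 0.0
0.8 [ 32. 192.] [4.529e+02 3.064e+02 1.106e+02 5.050e+01 1.500e+00 3.010e+01 2.231e+03] [ 4.556e+02  3.051e+02  1.079e+02  5.610e+01 -2.900e+00  2.250e+01
  5.640e+03]
0.69 [314. 224.] [ 444.3   72.3  109.7   60.2    4.4   30.3 3286. ] [4.474e+02 7.010e+01 1.040e+02 5.060e+01 4.300e+00 2.260e+01 6.259e+03]
t 2.73 tcp [440.2  74.3 149.5] yaw 5.88 tiltz [-3.5e-03  9.0e-04 -1.0e+00] F [ 0.3 -1.9 -0.8] open 0.999 grip 0.0
tool offset [ 2.5  1.1 89.5] rotz -0.12
```

Call:
apply_moves([
  {"jaw": 1, "offset": [2, 1, 40], "rot": [0, 0, 1.4]},
  {"jaw": 1, "offset": [0, 0, 40], "rot": [0, 0, 0]},
  {"jaw": 1, "offset": [0, 0, 40], "rot": [0, 0, 0]},
  {"jaw": 1, "offset": [0, 0, 25], "rot": [0, 0, 0]},
  {"jaw": 1, "offset": [0, 0, 3], "rot": [0, 0, 0]},
])

```text
time_s: 3.35
eef_pos: [0.4427, 0.0705, 0.0021]
eef_rot: [-0.0, 0.999, 0.039, -0.002]
wrist_force: [-0.1, -0.9, 0.5]
opening: 1.0
grasp_force: 0.0
```

Call:
apply_moves([
  {"jaw": 0, "offset": [0, 0, 0], "rot": [0, 0, 0]},
  {"jaw": 0, "offset": [0, 0, 0], "rot": [0, 0, 0]},
  {"jaw": 0, "offset": [0, 0, 0], "rot": [0, 0, 0]},
  {"jaw": 0, "offset": [0, 0, 0], "rot": [0, 0, 0]},
  {"jaw": 0, "offset": [0, 0, 0], "rot": [0, 0, 0]},
])

```text
time_s: 3.98
eef_pos: [0.4453, 0.0713, 0.0049]
eef_rot: [0.0, 0.999, 0.039, 0.002]
wrist_force: [-0.7, -1.5, 7.1]
opening: 0.69
grasp_force: 65.3
```

Call:
apply_moves([
  {"jaw": 0, "offset": [0, 0, -20], "rot": [0, 0, 0]},
  {"jaw": 0, "offset": [0, 0, -45], "rot": [0, 0, 0]},
  {"jaw": 0, "offset": [0, 0, -50], "rot": [0, 0, 0]},
  {"jaw": 0, "offset": [0, 0, -50], "rot": [0, 0, 0]},
  {"jaw": 0, "offset": [0, 0, -35], "rot": [0, 0, 0]},
])

```text
time_s: 4.6
eef_pos: [0.4443, 0.0718, 0.2063]
eef_rot: [0.0, 0.999, 0.039, 0.002]
wrist_force: [0.7, 0.0, -1.4]
opening: 0.687
grasp_force: 64.9
```

Run:
```python
from h import *
o,M,y=st();p,X=cloud("wrist");cv2.imwrite("pics/w3.png",p[:,:,::-1])
Y=(X-o["eef_pos"]*1000)@M   # tool frame
np.save("w3.npy",Y)
for r in ctrl.outline_of("wrist","dish_a")[:3]:
    m=r["region"];z=Y[m][:,2];print(r["score"],np.round(r["position"]),m.sum(),np.nanpercentile(z,[2,10,50,90,98]).round(1))
    zz=np.nanpercentile(z,5);print(rect(Y,m,zz-4,zz+4),rect(Y,m,zz+5,zz+11))
```

```text
t 4.6 tcp [444.3  71.8 206.3] yaw 4.52 tiltz [ 3.7e-03 -4.0e-04 -1.0e+00] F [ 0.7  0.  -1.4] open 0.687 grip 64.9
0.9 [315. 287.] 31954 [-26.5 -25.8 -18.1 -17.1 -16.5]
[ 9.7000e+00  7.0000e-01  8.8900e+01  6.0300e+01 -0.0000e+00 -2.5400e+01
  1.0107e+04] [ 7.8000e+00  2.0000e-01  9.2700e+01  5.7000e+01  0.0000e+00 -1.7800e+01
  2.1145e+04]
0.84 [ 68. 186.] 8285 [174.9 175.8 183.2 185.  190.9]
[ 2.660e+01 -2.398e+02  1.092e+02  6.150e+01  1.500e+00  1.763e+02
  2.628e+03] [ 2.620e+01 -2.368e+02  1.090e+02  5.640e+01  6.000e-01  1.837e+02
  4.942e+03]
```

View pics/w3.png

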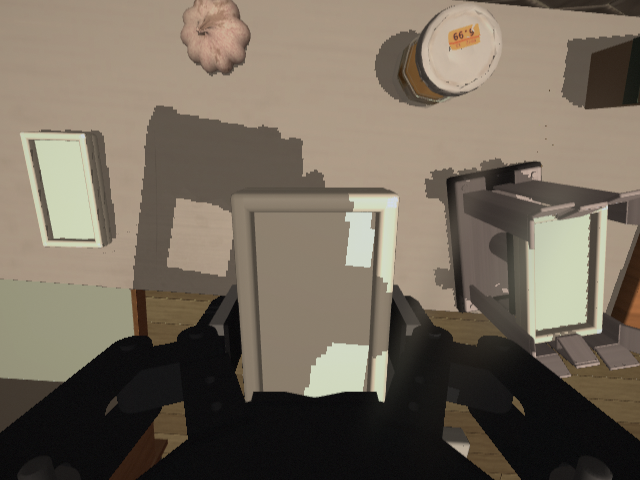

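Dish 1 is held square and its front edge shows fully at row 195; the loaded dispenser is on the right at (560, 270). I'll back up in front of the dispenser so that the held dish and the dispenser show in one wrist picture.

Call:
apply_moves([
  {"jaw": 0, "offset": [-27, 43, 0], "rot": [0, 0, 0]},
  {"jaw": 0, "offset": [-27, 43, 0], "rot": [0, 0, 0]},
  {"jaw": 0, "offset": [-27, 43, 0], "rot": [0, 0, 0]},
  {"jaw": 0, "offset": [-27, 43, 0], "rot": [0, 0, 0]},
  {"jaw": 0, "offset": [-27, 43, 0], "rot": [0, 0, -10.7]},
])

```text
time_s: 5.32
eef_pos: [0.3288, -0.1466, 0.2024]
eef_rot: [-0.0, 0.993, 0.118, -0.0]
wrist_force: [0.9, -0.8, -0.9]
opening: 0.686
grasp_force: 65.1
```

```bash
cat >> h.py <<'E'
def cmp(name):
    o,M,y=st();p,X=cloud("wrist");cv2.imwrite(f"pics/{name}.png",p[:,:,::-1])
    Y=(X-o["eef_pos"]*1000)@M;np.save(name+".npy",Y)
    for n,l in(("dish_a",3),("dispenser",2)):
      for r in ctrl.outline_of("wrist",n)[:l]:
        m=r["region"];wz=X[...,2]
        b=lambda lo,hi:rect(Y,m&(wz>lo)&(wz<hi),-999,999)
        print(n,round(r["score"],2),np.round(r["position"]),m.sum(),"held" ,rect(Y,m,-31,-22),"guides",b(131,142),"rim",b(105,113))
E
python3 -c "
from h import *
cmp('w4')"
```

```text
t 5.33 tcp [ 328.8 -146.6  202.4] yaw 13.55 tiltz [-5.e-04  4.e-04 -1.e+00] F [ 0.9 -0.8 -0.9] open 0.686 grip 65.1
dish_a 0.67 [315. 286.] 32176 held [ 9.8000e+00  8.0000e-01  8.8400e+01  6.0500e+01 -2.0000e-01 -2.5400e+01
  1.0231e+04] guides None rim None
dispenser 0.7 [313. 168.] 4599 held None guides [ 95.8   3.8 103.8  86.1  -1.7  68.5 669. ] rim [1.001e+02 1.800e+00 1.114e+02 7.120e+01 2.000e-01 9.300e+01 2.900e+02]
```

View pics/w4.png

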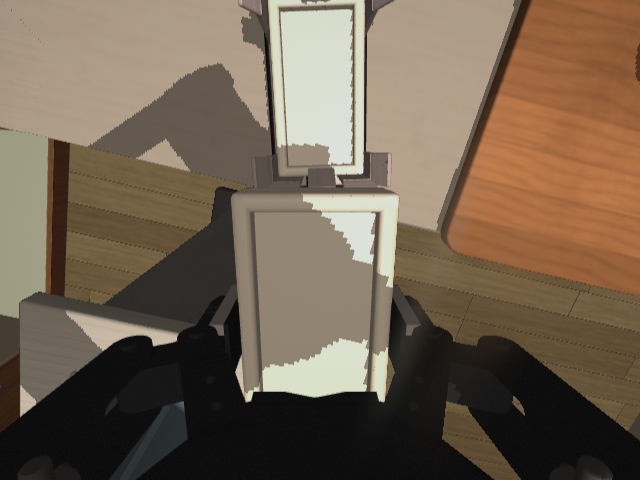

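Call:
apply_moves([
  {"jaw": 0, "offset": [35, 1, 0], "rot": [0, 0, 0]},
  {"jaw": 0, "offset": [35, 1, 0], "rot": [0, 0, 0]},
  {"jaw": 0, "offset": [35, 0.7, 0], "rot": [0, 0, -1.8]},
  {"jaw": 0, "offset": [0, 0, 40], "rot": [0, 0, 0]},
  {"jaw": 0, "offset": [0, 0, 32], "rot": [0, 0, 0]},
])

```text
time_s: 6.1
eef_pos: [0.4331, -0.122, 0.1293]
eef_rot: [-0.001, 0.991, 0.132, -0.001]
wrist_force: [0.1, -0.1, -0.7]
opening: 0.689
grasp_force: 65.3
```

Run:
```python
from h import *
st()
p,X=cloud("scene");a=p[150:330,290:530,::-1];cv2.imwrite("pics/s2.png",cv2.resize(a,(800,600),interpolation=2))
q,XT=cloud("top");np.save("s2.npy",X);np.save("t2.npy",XT)
c,s=np.cos(np.radians(15.3)),np.sin(np.radians(15.3))
for n,A in(("scene",X),("top",XT)):
  for k in("dispenser","dish_a"):
    for r in ctrl.outline_of(n,k)[:2]:
      m=r["region"];print(n,k,round(r["score"],2),r["position"],m.sum(),rect(A,m,152,162),rect(A,m,130,139))
st()
```

```text
t 6.1 tcp [ 433.1 -122.   129.3] yaw 15.2 tiltz [-0.0013  0.0013 -1.    ] F [ 0.1 -0.1 -0.7] open 0.689 grip 65.3
scene dispenser 0.81 [395.7, 253.5] 1110 None [476.2 -75.7  35.2  16.1 -32.5 135.1  51. ]
scene dish_a 0.81 [231.5, 337.0] 2089 None None
scene dish_a 0.63 [397.8, 204.3] 120 [475.5 -92.7  41.8  15.1 -50.9 156.4  54. ] None
top dispenser 0.85 [376.2, 260.4] 340 None [ 423.  -114.9  145.1   44.9   44.5  133.3   77. ]
top dish_a 0.73 [215.9, 267.2] 1173 None None
top dish_a 0.61 [405.5, 282.2] 399 [ 412.7 -106.6  117.4   50.    49.5  153.7   66. ] [ 394.  -122.6   45.6   23.9   73.1  137.7   11. ]
t 6.4 tcp [ 434.1 -124.2  132.6] yaw 15.17 tiltz [ 0.0019 -0.001  -1.    ] F [ 0.5 -0.6 -1.1] open 0.694 grip 65.1
```

View pics/s2.png

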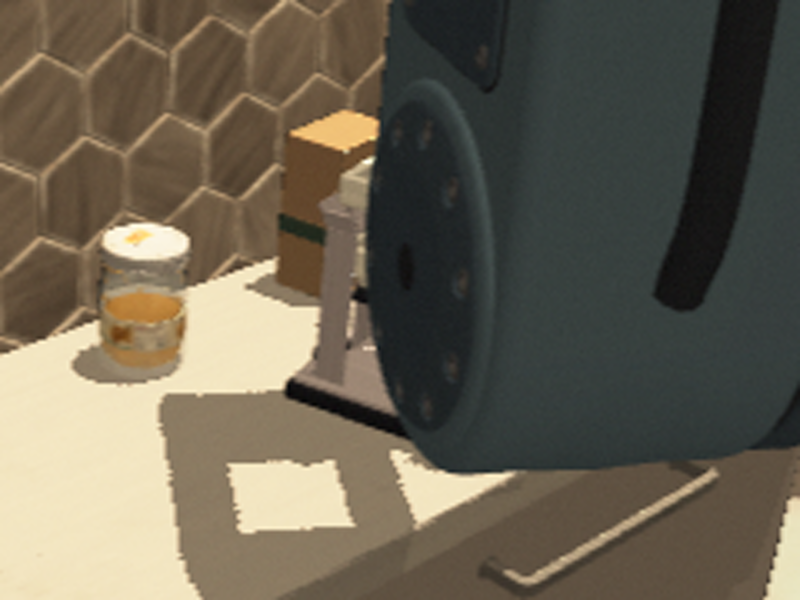

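The scene view is mostly blocked by the wrist. A wrist view from here should show the far guides around the held dish.

Run:
```python
from h import *
P=[]
for i in range(4):
    o=ctrl.get_obs();p,X=cloud("wrist");P.append(np.r_[o["eef_pos"]*1000,yaw(o)[1]])
print(np.round(P,1))
cv2.imwrite("pics/w5.png",p[:,:,::-1])
M=yaw(o)[0];Y=(X-o["eef_pos"]*1000)@M
np.save("w5.npy",Y)
for n in("dispenser","dish_a"):
  for r in ctrl.outline_of("wrist",n)[:2]:
    m=r["region"];print(n,r["score"],m.sum(),"held",rect(Y,m,-31,-22),"guides",rect(Y,m,-12,-2),np.nanpercentile(Y[m][:,2],[2,10,50]).round(1))
m=(Y[...,2]>-12)&(Y[...,2]<3)&(abs(Y[...,0])<85)&(abs(Y[...,1])<60)&(Y[...,0]>25)
Q=Y[m];print(len(Q),Q.min(0),Q.max(0),rect(Y,m,-12,3),rect(Y,m,-8,-2))
```

```text
[[ 434.1 -124.2  132.6   15.2]
 [ 434.2 -124.4  132.8   15.2]
 [ 434.2 -124.6  132.8   15.2]
 [ 434.  -124.6  132.7   15.1]]
dispenser 0.88 8303 held None guides [ 5.08e+01 -3.00e-01  8.53e+01  2.72e+01  8.97e+01 -2.60e+00  9.66e+02] [-3.1 -2.2  6.2]
dish_a 0.89 31770 held [ 9.800e+00  6.000e-01  8.850e+01  6.040e+01  1.000e-01 -2.540e+01
  9.999e+03] guides [ 53.8   1.1  53.    0.4 -89.9 -10.1 118. ] [-26.4 -25.8 -18.1]
3433 [ 36.65204539 -43.65296499 -11.99656572] [64.26875791 42.99569006  2.99397461] [ 5.070e+01 -3.000e-01  8.670e+01  2.760e+01  8.970e+01 -1.100e+00
  3.433e+03] [ 5.08e+01 -3.00e-01  8.53e+01  2.72e+01  8.97e+01 -2.60e+00  9.89e+02]
```

View pics/w5.png

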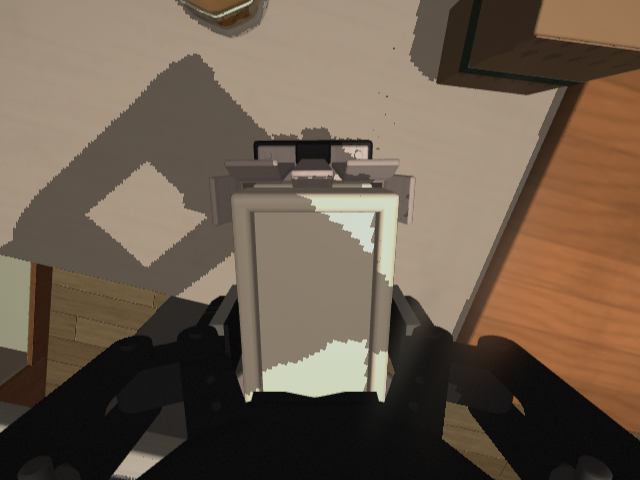

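The held dish (rim at rows 195–400) needs a shift of about (-2, -1) mm to centre between the guides (far pair at row 170). I'll correct that and lower it.

Call:
apply_moves([
  {"jaw": 0, "offset": [-2, -0.9, 0], "rot": [0, 0, 0]},
  {"jaw": 0, "offset": [0, 0, 4], "rot": [0, 0, 0]},
  {"jaw": 0, "offset": [0, 0, 4], "rot": [0, 0, 0]},
  {"jaw": 0, "offset": [0, 0, 4], "rot": [0, 0, 0]},
  {"jaw": 0, "offset": [0, 0, 2], "rot": [0, 0, 0]},
])

```text
time_s: 7.32
eef_pos: [0.4312, -0.1238, 0.1171]
eef_rot: [-0.0, 0.991, 0.132, 0.0]
wrist_force: [1.9, 0.5, 1.7]
opening: 0.69
grasp_force: 65.3
```

Run:
```python
from h import *
p,X=cloud("wrist");cmp("w6")
```

```text
t 7.38 tcp [ 431.2 -123.8  117.1] yaw 15.15 tiltz [ 5.e-04  1.e-04 -1.e+00] F [ 1.6 -0.   0.1] open 0.693 grip 65.4
dish_a 0.82 [315. 285.] 31768 held [ 1.0100e+01  7.0000e-01  8.7900e+01  6.0300e+01 -1.0000e-01 -2.5400e+01
  1.0026e+04] guides [ 7.8000e+00 -4.0000e-01  9.2600e+01  6.2500e+01  0.0000e+00 -1.7800e+01
  2.3919e+04] rim None
dispenser 0.72 [316. 171.] 10890 held None guides [ 5.320e+01  1.100e+00  8.670e+01  2.730e+01  8.970e+01 -1.690e+01
  3.595e+03] rim [ 56.9   1.2  64.5  11.5 -89.7   7.8 140. ]
```

Call:
apply_moves([
  {"jaw": 0, "offset": [0, 0, 1], "rot": [0, 0, 0]},
  {"jaw": 1, "offset": [0, 0, 0], "rot": [0, 0, 0]},
  {"jaw": 1, "offset": [0, 0, 0], "rot": [0, 0, 0]},
  {"jaw": 1, "offset": [0, 0, 0], "rot": [0, 0, 0]},
  {"jaw": 1, "offset": [0, 0, 0], "rot": [0, 0, 0]},
])

```text
time_s: 8.15
eef_pos: [0.4309, -0.1238, 0.1163]
eef_rot: [-0.0, 0.991, 0.132, -0.0]
wrist_force: [-0.5, -0.2, 0.1]
opening: 0.998
grasp_force: 0.0
```

Call:
apply_moves([
  {"jaw": 1, "offset": [0, 0, -20], "rot": [0, 0, 0]},
  {"jaw": 1, "offset": [0, 0, -35], "rot": [0, 0, 0]},
  {"jaw": 0, "offset": [0, 0, -35], "rot": [0, 0, 0]},
  {"jaw": 0, "offset": [0, 0, -30], "rot": [0, 0, 0]},
  {"jaw": 0, "offset": [0, 0, 0], "rot": [0, 0, 0]},
])

```text
time_s: 8.78
eef_pos: [0.4323, -0.1247, 0.2388]
eef_rot: [0.002, 0.991, 0.132, 0.002]
wrist_force: [-1.5, 0.1, -0.1]
opening: 0.375
grasp_force: 0.0
```

```bash
cat >> h.py <<'E'
def chk(name,rim):
    p,X=cloud("wrist");o,M,y=st();p,X=cloud("wrist");cv2.imwrite(f"pics/{name}.png",p[:,:,::-1])
    Y=(X-o["eef_pos"]*1000)@M
    near=(abs(Y[...,0])<80)&(abs(Y[...,1])<60)
    print("guides",rect(Y,near&(X[...,2]>130)&(X[...,2]<139)&(abs(Y[...,1])<48),-999,999))
    for r in ctrl.outline_of("wrist","dish_a")[:3]:
        m=r["region"];print(round(r["score"],2),np.round(r["position"]),m.sum(),"z%",np.nanpercentile(X[m][:,2],[5,50,95]).round(1),"rim",rect(Y,m&(X[...,2]>rim-5)&(X[...,2]<rim+3),-999,999))
        Q=X[m&(X[...,2]>rim-25)&(X[...,2]<rim-5)&near]
        if len(Q)>500:
            A=np.c_[Q[:,:2]-Q[:,:2].mean(0),np.ones(len(Q))];c=np.linalg.lstsq(A,Q[:,2],rcond=None)[0];print("floor plane slope,z",c.round(4))
E
python3 -c "
from h import *
chk('w7',142)"
```

```text
t 8.82 tcp [ 431.4 -124.1  237. ] yaw 15.16 tiltz [ 0.0018 -0.0011 -1.    ] F [-0.2  0.6 -1.2] open 0.279 grip 0.0
guides [-6.000e-01  7.000e-01  1.348e+02  8.600e+01  0.000e+00  1.024e+02
  8.774e+03]
0.91 [311. 230.] 10889 z% [133.6 135.1 143.1] rim [-9.000e-01  4.000e-01  1.100e+02  6.020e+01  1.000e-01  9.480e+01
  3.429e+03]
floor plane slope,z [-9.600000e-03 -4.300000e-03  1.346366e+02]
```

View pics/w7.png

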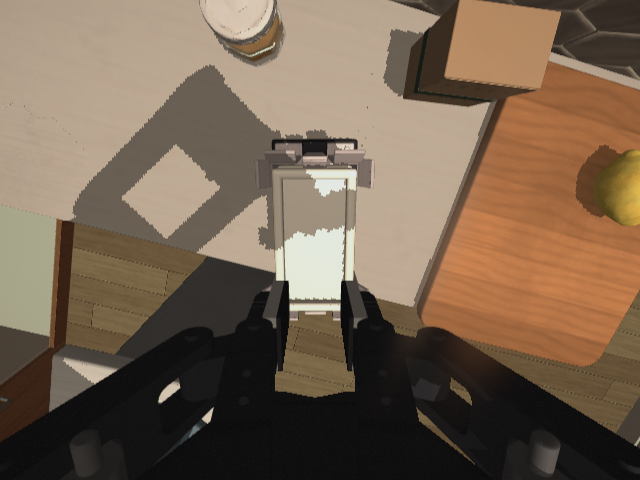

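Dish 1 sits level and centred in the guides (rim centre near (313, 235)). Now I'll press with the fingers shut.

Call:
apply_moves([
  {"jaw": 0, "offset": [0, 0, 20], "rot": [0, 0, 0]},
  {"jaw": 0, "offset": [0, 0, 30], "rot": [0, 0, 0]},
  {"jaw": 0, "offset": [0, 0, 30], "rot": [0, 0, 0]},
  {"jaw": 0, "offset": [0, 0, 12], "rot": [0, 0, 0]},
  {"jaw": 0, "offset": [0, 0, 8], "rot": [0, 0, 0]},
])

```text
time_s: 9.55
eef_pos: [0.4306, -0.1236, 0.1355]
eef_rot: [-0.0, 0.991, 0.132, -0.001]
wrist_force: [-0.3, 0.4, 8.1]
opening: 0.002
grasp_force: 4.3
```

Call:
apply_moves([
  {"jaw": 0, "offset": [0, 0, 6], "rot": [0, 0, 0]},
  {"jaw": 0, "offset": [0, 0, 6], "rot": [0, 0, 0]},
  {"jaw": 0, "offset": [0, 0, 6], "rot": [0, 0, 0]},
  {"jaw": 0, "offset": [0, 0, 6], "rot": [0, 0, 0]},
  {"jaw": 0, "offset": [0, 0, 6], "rot": [0, 0, 0]},
])

```text
time_s: 10.18
eef_pos: [0.4328, -0.1253, 0.1086]
eef_rot: [0.002, 0.991, 0.132, 0.002]
wrist_force: [-2.2, -0.8, 12.3]
opening: 0.0
grasp_force: 5.8
```

Call:
apply_moves([
  {"jaw": 0, "offset": [0, 0, 4], "rot": [0, 0, 0]},
  {"jaw": 0, "offset": [0, 0, 2], "rot": [0, 0, 0]},
  {"jaw": 0, "offset": [0, 0, 0], "rot": [0, 0, 0]},
  {"jaw": 0, "offset": [0, 0, 0], "rot": [0, 0, 0]},
  {"jaw": 0, "offset": [0, 0, 0], "rot": [0, 0, 0]},
])

```text
time_s: 10.8
eef_pos: [0.4326, -0.125, 0.102]
eef_rot: [0.001, 0.991, 0.132, 0.002]
wrist_force: [0.0, -0.7, 4.9]
opening: -0.002
grasp_force: 2.7
```

Call:
apply_moves([
  {"jaw": 0, "offset": [0, 0, 2], "rot": [0, 0, 0]},
  {"jaw": 0, "offset": [0, 0, 0], "rot": [0, 0, 0]},
  {"jaw": 0, "offset": [0, 0, -5], "rot": [0, 0, 0]},
  {"jaw": 0, "offset": [0, 0, -40], "rot": [0, 0, 0]},
  {"jaw": 0, "offset": [0, 0, -60], "rot": [0, 0, 0]},
])

```text
time_s: 11.42
eef_pos: [0.4295, -0.1229, 0.2031]
eef_rot: [-0.002, 0.991, 0.132, -0.002]
wrist_force: [2.0, -0.7, -0.4]
opening: 0.0
grasp_force: 0.0
```

Call:
apply_moves([
  {"jaw": 1, "offset": [0, 0, -45], "rot": [0, 0, 0]},
  {"jaw": 1, "offset": [0, 0, 0], "rot": [0, 0, 0]},
  {"jaw": 1, "offset": [0, 0, 0], "rot": [0, 0, 0]},
  {"jaw": 1, "offset": [0, 0, 0], "rot": [0, 0, 0]},
  {"jaw": 1, "offset": [0, 0, 0], "rot": [0, 0, 0]},
])

```text
time_s: 12.05
eef_pos: [0.4303, -0.1235, 0.247]
eef_rot: [-0.001, 0.991, 0.132, -0.001]
wrist_force: [-0.3, -0.1, 0.1]
opening: 0.996
grasp_force: 0.0
```

```bash
python3 -c "
from h import *
chk('w8',110)"
```

```text
t 12.1 tcp [ 430.5 -123.5  247.3] yaw 15.16 tiltz [-0.0018  0.0011 -1.    ] F [0.4 1.  0.3] open 1.001 grip 0.0
guides [ 1.000e-01  2.100e+00  1.357e+02  8.590e+01 -3.000e-01  1.138e+02
  1.876e+03]
0.59 [315. 220.] 8181 z% [ 99.6 101.1 109.1] rim [ 2.200e+00  4.000e+00  1.093e+02  6.010e+01 -4.000e-01  1.389e+02
  2.591e+03]
floor plane slope,z [ 1.000000e-04 -9.000000e-04  1.006739e+02]
```

View pics/w8.png

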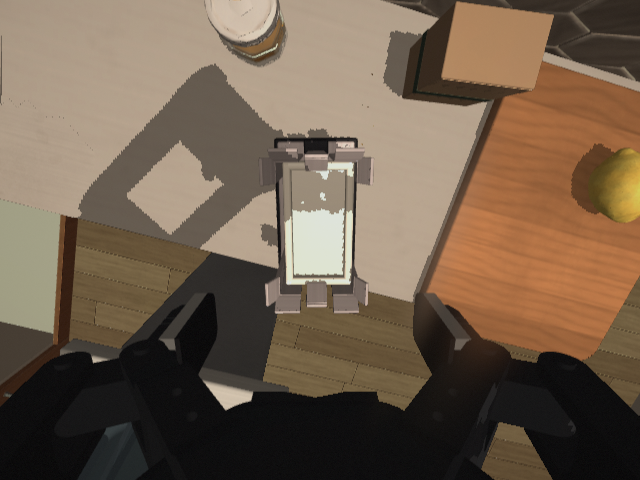

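Dish 1 is held: it lies level, its floor is at the same height as the loaded dish's was, and both noses (315,160 and 317,292) are over the rim. Now dish 2.

Call:
apply_moves([
  {"jaw": 1, "offset": [15, -46.4, 0], "rot": [0, 0, 0]},
  {"jaw": 1, "offset": [15, -46.4, 0], "rot": [0, 0, 0]},
  {"jaw": 1, "offset": [15, -46.4, 12], "rot": [0, 0, 0]},
  {"jaw": 1, "offset": [15, -46.4, 14], "rot": [0, 0, 0]},
  {"jaw": 1, "offset": [15, -46.4, 14], "rot": [0, 0, 0]},
])

```text
time_s: 12.82
eef_pos: [0.4426, 0.1213, 0.2079]
eef_rot: [0.0, 0.991, 0.132, 0.0]
wrist_force: [0.1, -0.9, -0.1]
opening: 1.004
grasp_force: 0.0
```

Call:
apply_moves([
  {"jaw": 1, "offset": [15, -46.4, 14], "rot": [0, 0, 0]},
  {"jaw": 1, "offset": [15, -46.4, 14], "rot": [0, 0, 0]},
  {"jaw": 1, "offset": [15, -46.4, 14], "rot": [0, 0, 0]},
  {"jaw": 1, "offset": [15, -46.4, 14], "rot": [0, 0, 6]},
  {"jaw": 1, "offset": [0, 0, 0], "rot": [0, 0, 6]},
])

```text
time_s: 13.45
eef_pos: [0.4507, 0.3172, 0.1504]
eef_rot: [0.0, 1.0, 0.028, -0.001]
wrist_force: [-0.2, 0.2, 0.7]
opening: 1.002
grasp_force: 0.0
```

```bash
python3 -c "
from h import *
chk('w9',32)"
```

```text
t 13.5 tcp [451.  316.  150.9] yaw 2.9 tiltz [-2.2e-03 -8.0e-04 -1.0e+00] F [-0.2 -0.4  0.3] open 0.999 grip 0.0
guides None
0.69 [319. 222.] 9486 z% [21.6 23.1 31.1] rim [ 1.700e+00  2.600e+00  1.094e+02  6.000e+01 -2.000e-01  1.206e+02
  3.127e+03]
floor plane slope,z [-2.30000e-03 -0.00000e+00  2.26195e+01]
```

Call:
apply_moves([
  {"jaw": 1, "offset": [2, 2, 40], "rot": [0, 0, 0]},
  {"jaw": 1, "offset": [0, 0, 40], "rot": [0, 0, 0]},
  {"jaw": 1, "offset": [0, 0, 40], "rot": [0, 0, 0]},
  {"jaw": 1, "offset": [0, 0, 24], "rot": [0, 0, 0]},
  {"jaw": 1, "offset": [0, 0, 3], "rot": [0, 0, 0]},
])

```text
time_s: 14.22
eef_pos: [0.453, 0.3114, 0.0038]
eef_rot: [0.001, 1.0, 0.028, -0.002]
wrist_force: [-0.0, 0.5, 0.8]
opening: 1.002
grasp_force: 0.0
```

Call:
apply_moves([
  {"jaw": 0, "offset": [0, 0, 0], "rot": [0, 0, 0]},
  {"jaw": 0, "offset": [0, 0, 0], "rot": [0, 0, 0]},
  {"jaw": 0, "offset": [0, 0, 0], "rot": [0, 0, 0]},
  {"jaw": 0, "offset": [0, 0, 0], "rot": [0, 0, 0]},
  {"jaw": 0, "offset": [0, 0, 0], "rot": [0, 0, 0]},
])

```text
time_s: 14.85
eef_pos: [0.4557, 0.3132, 0.0072]
eef_rot: [-0.001, 1.0, 0.028, 0.002]
wrist_force: [-0.6, -0.8, 6.4]
opening: 0.69
grasp_force: 66.3
```

Call:
apply_moves([
  {"jaw": 0, "offset": [0, 0, -20], "rot": [0, 0, 0]},
  {"jaw": 0, "offset": [0, 0, -45], "rot": [0, 0, 0]},
  {"jaw": 0, "offset": [0, 0, -50], "rot": [0, 0, 0]},
  {"jaw": 0, "offset": [0, 0, -50], "rot": [0, 0, 0]},
  {"jaw": 0, "offset": [0, 0, -35], "rot": [0, 0, 0]},
])

```text
time_s: 15.48
eef_pos: [0.4546, 0.3129, 0.2084]
eef_rot: [-0.001, 1.0, 0.028, 0.001]
wrist_force: [0.6, -0.1, -0.9]
opening: 0.686
grasp_force: 65.4
```

```bash
python3 -c "
from h import *
p=cloud('wrist');cmp('w10')
go(432,-124.3,202,15.3)"
```

```text
t 15.53 tcp [456.7 314.  213.1] yaw 3.19 tiltz [ 0.0092  0.0038 -1.    ] F [2.6 1.5 1.6] open 0.687 grip 65.5
dish_a 0.61 [317. 288.] 30536 held [ 7.80e+00  6.00e-01  8.78e+01  5.96e+01  0.00e+00 -2.32e+01  8.50e+03] guides None rim None
t 15.68 tcp [454.1 312.7 205.5] yaw 3.18 tiltz [ 1.e-03  4.e-04 -1.e+00] F [-0.8  0.2 -2.2] open 0.692 grip 65.5
tool offset [-46.2 435.1   3.3] rotz -12.12
```

Call:
apply_moves([
  {"jaw": 0, "offset": [-5, 48, 0], "rot": [0, 0, 0]},
  {"jaw": 0, "offset": [-5, 48, 0], "rot": [0, 0, 0]},
  {"jaw": 0, "offset": [-5, 48, 0], "rot": [0, 0, 0]},
  {"jaw": 0, "offset": [-5, 48, 0], "rot": [0, 0, 0]},
  {"jaw": 0, "offset": [-5, 48, 0], "rot": [0, 0, 0]},
])

```text
time_s: 16.3
eef_pos: [0.4407, 0.0704, 0.2031]
eef_rot: [-0.0, 1.0, 0.028, -0.002]
wrist_force: [0.5, -0.7, -1.4]
opening: 0.691
grasp_force: 65.5
```

Call:
apply_moves([
  {"jaw": 0, "offset": [-5, 48, 0], "rot": [0, 0, 0]},
  {"jaw": 0, "offset": [-5, 48, 0], "rot": [0, 0, 0]},
  {"jaw": 0, "offset": [-5, 48, 0], "rot": [0, 0, 0]},
  {"jaw": 0, "offset": [-5, 50, 0], "rot": [0, 0, -6]},
  {"jaw": 0, "offset": [0, 0, 0], "rot": [0, 0, -6]},
])

```text
time_s: 16.92
eef_pos: [0.4317, -0.1258, 0.2032]
eef_rot: [-0.001, 0.991, 0.131, -0.002]
wrist_force: [-0.5, 0.4, -1.1]
opening: 0.689
grasp_force: 65.7
```

Call:
apply_moves([
  {"jaw": 0, "offset": [0, 0, 30], "rot": [0, 0, 0]},
  {"jaw": 0, "offset": [0, 0, 25], "rot": [0, 0, 0]},
  {"jaw": 0, "offset": [0, 0, 10], "rot": [0, 0, 0]},
  {"jaw": 0, "offset": [0, 0, 0], "rot": [0, 0, 0]},
  {"jaw": 0, "offset": [0, 0, 0], "rot": [0, 0, 0]},
])

```text
time_s: 17.55
eef_pos: [0.4336, -0.1233, 0.1409]
eef_rot: [0.0, 0.991, 0.132, 0.0]
wrist_force: [-0.5, -0.5, -0.7]
opening: 0.69
grasp_force: 65.7
```

```bash
cat >> h.py <<'E'
def fit(name):
    for i in range(2): o=ctrl.get_obs();p,X=cloud("wrist")
    cv2.imwrite(f"pics/{name}.png",p[:,:,::-1]);M=yaw(o)[0];Y=(X-o["eef_pos"]*1000)@M;st()
    for n in("dispenser","dish_a"):
      for r in ctrl.outline_of("wrist",n)[:2]:
        m=r["region"];Q=m&(X[...,2]>127)&(X[...,2]<139)&(abs(Y[...,1])<60)&(Y[...,0]>30)&(Y[...,0]<85)
        print(n,round(r["score"],2),m.sum(),"held",rect(Y,m,-31,-20),"guides",rect(Y,Q,-999,999))
E
python3 -c "
from h import *
fit('w11')"
```

```text
t 17.65 tcp [ 433.8 -123.5  141.2] yaw 15.17 tiltz [ 1.5e-03 -9.0e-04 -1.0e+00] F [-0.7 -0.4 -0.9] open 0.689 grip 65.7
dispenser 0.81 8488 held [  8.3   0.6  85.   60.1   0.2 -22.4  39. ] guides [5.060e+01 9.000e-01 8.660e+01 2.720e+01 8.980e+01 8.300e+00 3.503e+03]
dish_a 0.92 30465 held [ 7.600e+00  7.000e-01  8.800e+01  6.020e+01  2.000e-01 -2.310e+01
  9.539e+03] guides None
dish_a 0.82 978 held None guides None
```

The dish is aligned within 0.3 mm, so I'll lower and release it.

Call:
apply_moves([
  {"jaw": 0, "offset": [0, 0, 8], "rot": [0, 0, 0]},
  {"jaw": 0, "offset": [0, 0, 6], "rot": [0, 0, 0]},
  {"jaw": 0, "offset": [0, 0, 4], "rot": [0, 0, 0]},
  {"jaw": 0, "offset": [0, 0, 4], "rot": [0, 0, 0]},
  {"jaw": 0, "offset": [0, 0, 0], "rot": [0, 0, 0]},
])

```text
time_s: 18.38
eef_pos: [0.4335, -0.1234, 0.1184]
eef_rot: [0.0, 0.991, 0.132, 0.0]
wrist_force: [1.4, -0.7, -0.6]
opening: 0.688
grasp_force: 65.9
```

Call:
apply_moves([
  {"jaw": 0, "offset": [0, 0, 0.5], "rot": [0, 0, 0]},
  {"jaw": 1, "offset": [0, 0, 0], "rot": [0, 0, 0]},
  {"jaw": 1, "offset": [0, 0, 0], "rot": [0, 0, 0]},
  {"jaw": 1, "offset": [0, 0, 0], "rot": [0, 0, 0]},
  {"jaw": 1, "offset": [0, 0, 0], "rot": [0, 0, 0]},
])

```text
time_s: 19.0
eef_pos: [0.433, -0.1231, 0.1177]
eef_rot: [-0.0, 0.991, 0.132, -0.0]
wrist_force: [-0.3, -0.2, 0.2]
opening: 0.995
grasp_force: 0.0
```

Call:
apply_moves([
  {"jaw": 1, "offset": [0, 0, -20], "rot": [0, 0, 0]},
  {"jaw": 1, "offset": [0, 0, -35], "rot": [0, 0, 0]},
  {"jaw": 0, "offset": [0, 0, -35], "rot": [0, 0, 0]},
  {"jaw": 0, "offset": [0, 0, -30], "rot": [0, 0, 0]},
  {"jaw": 0, "offset": [-2, 0, 0], "rot": [0, 0, 0]},
])

```text
time_s: 19.62
eef_pos: [0.4326, -0.1245, 0.2403]
eef_rot: [0.002, 0.991, 0.132, 0.002]
wrist_force: [0.3, -0.4, -1.2]
opening: 0.377
grasp_force: 0.0
```

```bash
python3 -c "
from h import *
chk('w12',142)"
```

```text
t 19.68 tcp [ 431.4 -124.   238.5] yaw 15.16 tiltz [ 0.0016 -0.0011 -1.    ] F [-0.3 -0.3 -0.3] open 0.284 grip 0.0
guides [-5.000e-01  8.000e-01  1.346e+02  8.620e+01  1.000e-01  1.044e+02
  8.719e+03]
0.55 [315. 230.] 10629 z% [133.1 134.5 142.5] rim [-6.000e-01  6.000e-01  1.092e+02  6.010e+01  2.000e-01  9.680e+01
  3.271e+03]
floor plane slope,z [-5.800000e-03 -6.200000e-03  1.340721e+02]
0.44 [330. 164.] 131 z% [ 98.4 108.4 109.6] rim None
```

Seated the same way as the first. TCP is at 238, so I'll press to about 100.

Call:
apply_moves([
  {"jaw": 0, "offset": [0, 0, 20], "rot": [0, 0, 0]},
  {"jaw": 0, "offset": [0, 0, 30], "rot": [0, 0, 0]},
  {"jaw": 0, "offset": [0, 0, 30], "rot": [0, 0, 0]},
  {"jaw": 0, "offset": [0, 0, 13], "rot": [0, 0, 0]},
  {"jaw": 0, "offset": [0, 0, 8], "rot": [0, 0, 0]},
])

```text
time_s: 20.4
eef_pos: [0.4308, -0.1234, 0.1358]
eef_rot: [-0.001, 0.991, 0.132, -0.001]
wrist_force: [0.7, -0.1, 0.9]
opening: 0.0
grasp_force: 0.0
```

Call:
apply_moves([
  {"jaw": 0, "offset": [0, 0, 6], "rot": [0, 0, 0]},
  {"jaw": 0, "offset": [0, 0, 6], "rot": [0, 0, 0]},
  {"jaw": 0, "offset": [0, 0, 6], "rot": [0, 0, 0]},
  {"jaw": 0, "offset": [0, 0, 6], "rot": [0, 0, 0]},
  {"jaw": 0, "offset": [0, 0, 6], "rot": [0, 0, 0]},
])

```text
time_s: 21.02
eef_pos: [0.4333, -0.125, 0.1091]
eef_rot: [0.002, 0.991, 0.132, 0.002]
wrist_force: [-1.6, 0.3, 10.9]
opening: -0.0
grasp_force: 5.6
```

Call:
apply_moves([
  {"jaw": 0, "offset": [0, 0, 4], "rot": [0, 0, 0]},
  {"jaw": 0, "offset": [0, 0, 2], "rot": [0, 0, 0]},
  {"jaw": 0, "offset": [0, 0, 2], "rot": [0, 0, 0]},
  {"jaw": 0, "offset": [0, 0, 0], "rot": [0, 0, 0]},
  {"jaw": 0, "offset": [0, 0, 0], "rot": [0, 0, 0]},
])

```text
time_s: 21.65
eef_pos: [0.4332, -0.1249, 0.1009]
eef_rot: [0.002, 0.991, 0.132, 0.002]
wrist_force: [-0.1, -0.3, 6.4]
opening: -0.005
grasp_force: 3.6
```

Call:
apply_moves([
  {"jaw": 0, "offset": [0, 0, 0], "rot": [0, 0, 0]},
  {"jaw": 0, "offset": [0, 0, -5], "rot": [0, 0, 0]},
  {"jaw": 0, "offset": [0, 0, -40], "rot": [0, 0, 0]},
  {"jaw": 0, "offset": [0, 0, -60], "rot": [0, 0, 0]},
  {"jaw": 1, "offset": [0, 0, -45], "rot": [0, 0, 0]},
])

```text
time_s: 22.28
eef_pos: [0.4316, -0.1239, 0.2518]
eef_rot: [0.001, 0.991, 0.132, 0.001]
wrist_force: [0.2, -0.8, -0.0]
opening: 0.199
grasp_force: 0.0
```

Call:
apply_moves([
  {"jaw": 1, "offset": [0, 0, 0], "rot": [0, 0, 0]},
  {"jaw": 1, "offset": [0, 0, 0], "rot": [0, 0, 0]},
  {"jaw": 1, "offset": [0, 0, 0], "rot": [0, 0, 0]},
  {"jaw": 1, "offset": [0, 0, 0], "rot": [0, 0, 0]},
  {"jaw": 1, "offset": [0, 0, 0], "rot": [0, 0, 0]},
])

```text
time_s: 22.9
eef_pos: [0.4309, -0.1235, 0.2481]
eef_rot: [-0.0, 0.991, 0.132, -0.001]
wrist_force: [-0.1, -0.8, 0.1]
opening: 1.002
grasp_force: 0.0
```

```bash
python3 -c "
from h import *
chk('w13',110)"
```

```text
t 22.95 tcp [ 431.  -123.6  248.3] yaw 15.16 tiltz [-9.e-04  6.e-04 -1.e+00] F [-0.3  0.9 -0.7] open 1.0 grip 0.0
guides [-4.000e-01  1.800e+00  1.353e+02  8.610e+01 -2.000e-01  1.148e+02
  1.833e+03]
0.97 [318. 223.] 8122 z% [ 99.6 101.1 109.1] rim [1.600e+00 3.400e+00 1.086e+02 6.050e+01 0.000e+00 1.400e+02 2.557e+03]
floor plane slope,z [ 8.000000e-04 -3.400000e-03  1.006486e+02]
```

View pics/w13.png

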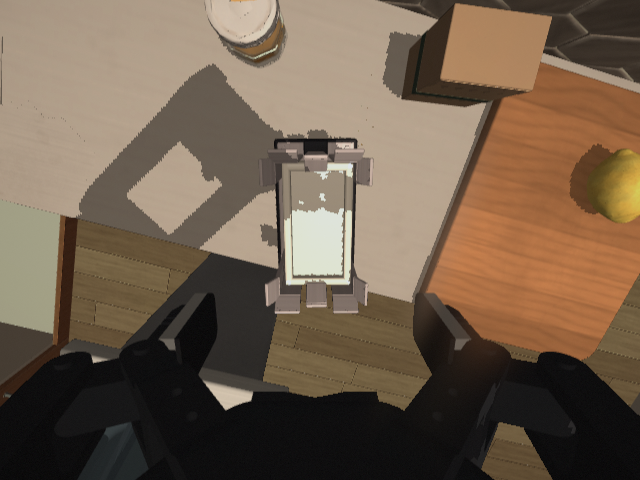

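The top dish lies level under both closed noses (315,160 and 316,292), with its floor at the same height as after the first press. I'm handing the job in.

```bash
python3 -c "
from bench import ctrl
print(ctrl.hand_in())"
```

```text
the job is handed in; nothing more can be done
None
```

I pressed both dishes under the clips one after the other, and the last wrist view shows the top dish level under both closed clips; I handed the job in at about 23 s, and no verdict came back.

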